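# Slip angle of a puck on the tilting plate

## Robot

A 6-joint arm with a two-finger parallel gripper is mounted at the origin on the work surface. World frame = base frame: x ahead of the robot, y to its left, z up, the work surface at z = 0. Lengths are in mm, angles in rad, forces in N, time in s.
With the tool pointing down it reaches from about 400 to 925 mm from the base axis. Payload 12.5 kg.
Tool frame: the origin (TCP) lies midway between the tips of the shut fingers; the grasp point (between the pads) lies 19 mm behind it; z points along the fingers, y is the line along which they close (so a half turn about z gives the same grasp; the last joint's range is limited). The gripper opens to 95 mm and grips with 3 to 60 N. Pads are 20 mm wide; open, the fingers measure 119 mm over their backs; the gripper's body (75 mm by 180 mm) begins 59 mm behind the grasp point.
Start: joints at [-0.106, 0.491, 1.559, -0, 1.092, -0.106], TCP at [625.017, 0.021, 214.661] pointing down, gripper open.
Joint ranges: [-3.1, 3.1], [-0.84, 2.19], [0.05, 2.79], [-1.13, 4.28], [0.06, 2.93], [-2.69, 2.69]. Speed limits (rad/s): [2.22, 2.22, 2.79, 3.14, 3.14, 3.14].

## Interface

Orientations are given as [roll, pitch, yaw] about the fixed x, y, z axes, in that order (R = Rz(yaw) Ry(pitch) Rx(roll)).
In Python, from cell import env gives the robot as it stands.
- The arm moves only by the tool arm_command, never from a script. Its argument "targets" is a list of rows, each a list of 5 numbers: the shift along the tool's x, y, z in mm, then the turn about the tool's z in degrees, then the opening, from 0 (shut) to 1 (fully open). In form: [[tx, ty, tz, roll, fingers], ...]. A call has 1 to 5 rows; each row is the pose to reach, as a shift and turn from the pose commanded when the call began, along the tool's axes at that moment; what a row does not reach only later rows make up. A row lasts 1/10 s, in which the tool goes at most 50 mm and 8.59 degrees, less where a joint would pass 70% of its speed; a pose out of reach is approached as far as the arm can. A call with a gripper value outside its range is refused whole. The fingers move at their own pace and stop on an object; the grip force is fixed at half the most. Time passes only in rows, so rows that repeat a pose let the fingers close. It gives the time, the measured TCP pose, the force, the opening and the grip force at its end, in the units of the state.
- env.state(): the state, without advancing time (a new reading comes with each control period).
- env.read_camera(name): name is "scene" or "side" or "wrist"; returns a dict with "frame" (420x560x3 uint8, red, green, blue), "vertical_fov" (degrees; the focal length in pixels is half the picture's height over the tangent of half this angle, whatever the lens; pixels are square), "cx", "cy" (the principal point, pixels), "k1" (the pictures are not rectified: a ray, as slopes to the right and down, at radius r is drawn at 1 + k1 r^2 times it, then the intrinsics apply), "world_from_camera" (4x4, takes a point from camera to world coordinates); the wrist camera has in their place "hand_eye" (4x4, takes a point from camera to tool coordinates, whose origin is the TCP and whose axes are the flange's). Camera axes: x right, y down, z forward; pixel columns grow to the right and rows downward; lengths in mm; the calibration is good to about 2 mm. A picture is of the moment at which its call begins: read the wrist's pose just before it. There is no depth.
- env.job_done(): hands the job in; it is judged then, once.
The state is a dict: "t": time; "joints": joint angles; "qvel": joint speeds; "tau": joint torques, N m; "eef_pos": TCP position; "tcp_rot": TCP orientation; "ft_force": force on the tool from outside, world axes, zero at the start; "moment": the same for the moment, N m; "opening": opening from 0.0 (shut) to 1.0 (fully open); "grip_force": force on a finger pad.
Only numpy, scipy, OpenCV 4.12 (cv2) and the standard library are available. Lean on these libraries where they do the work, as an engineer would, in place of code of your own. Each camera call takes 0.05 s, during which the arm holds its last target. There are 200 camera calls.

## Task

Find the angle at which the steel puck lying on the hinged tilting plate lets go: take the plate's bail handle and raise the plate slowly, and as soon as the puck has broken loose and slid down against the stop, raise it no further and leave the plate standing at that angle. Then let go of it and press the button on the white readout box fully down to log the angle. Do not touch either puck, and leave the spare one on its plinth.

Things in the scene. Friction and masses are not known exactly. Their poses are not given: they have to be found in the camera images.
- plate (a joint): tilt of the aluminium plate (220 x 80 mm) of the slip tester, rad: 0 level, as at the start; grows to 1.0 as its handle end is raised. The stiff hinge takes about 10 N at the handle and stays where left. Sliding face 40 mm above the table when level; 8 mm rims along the sides, 8 mm stop lip at the hinge end. The puck lets go somewhere between 0.2 and 0.6 rad and then slides to the stop.
- plate_bar (a point): middle of the grip bar of the plate's bail handle: a level round steel bar, 10 mm thick, 66 mm free between its two arms, parallel to the hinge, 68 mm above the table and 28 mm above the sliding face when level, 35 mm out beyond the free edge. Pinch it from above across its thickness; it turns between the fingers as the plate tilts. Axes as plate_hinge.
- plate_hinge (a point): point on the hinge line at mid-width, 28 mm above the table; turns with the plate: x along the plate from the handle towards the hinge end (downhill), y along the hinge line, z square to the plate. In these axes the bar is at x -260, z +40 mm, the sliding face at z +12 mm; the puck's origin starts at x -150 to -110 mm and ends against the stop at x -33 mm.
- puck_a: plain round steel puck, 40 mm across, 14 mm high, about 150 g, with a boss 20 mm wide and 8 mm high on top; origin at the centre of its underside, z up. The two pucks look the same but their soles grip differently. Which of them lies on the tilting plate and which waits on the black round plinth (72 mm across, 40 mm high) changes: go by position.
- puck_b: plain round steel puck, 40 mm across, 14 mm high, about 150 g, with a boss 20 mm wide and 8 mm high on top; origin at the centre of its underside, z up. The two pucks look the same but their soles grip differently. Which of them lies on the tilting plate and which waits on the black round plinth (72 mm across, 40 mm high) changes: go by position.
- log_top (a point): centre of the top of the round black push button, 28 mm across, the only button on the white readout box (100 x 120 x 45 mm); 67 mm above the table when up. It is pressed straight down.
- log (a joint): travel of that button, m: 0 up, 0.006 fully down; a spring of 5 N at full travel pushes it back up when let go.

How it is judged (in metres and radians):
On the way, in this order (a step that is already met when the one before it is completed fails the run):
1. the puck has slid down against the stop, with the plate at the angle at which it slipped (((x of puck_a in the frame of plate_hinge between -0.05 and -0.018 m and y of puck_a in the frame of plate_hinge between -0.03 and 0.03 m and z of puck_a in the frame of plate_hinge between 0.005 and 0.022 m and value of joint plate between 0.19 and 0.47 rad) or (x of puck_b in the frame of plate_hinge between -0.05 and -0.018 m and y of puck_b in the frame of plate_hinge between -0.03 and 0.03 m and z of puck_b in the frame of plate_hinge between 0.005 and 0.022 m and value of joint plate between 0.39 and 0.72 rad))), for 0.2 s.
2. the button is pressed fully down while the plate stands at that angle (((x of puck_a in the frame of plate_hinge between -0.05 and -0.018 m and y of puck_a in the frame of plate_hinge between -0.03 and 0.03 m and z of puck_a in the frame of plate_hinge between 0.005 and 0.022 m and value of joint plate between 0.19 and 0.47 rad) or (x of puck_b in the frame of plate_hinge between -0.05 and -0.018 m and y of puck_b in the frame of plate_hinge between -0.03 and 0.03 m and z of puck_b in the frame of plate_hinge between 0.005 and 0.022 m and value of joint plate between 0.39 and 0.72 rad)) and value of joint log above 0.0045 m), for 0.05 s.
At the end, for the whole second after the job is handed in: The plate's puck rests against the stop (within 15 mm); the plate stands still by itself near the angle at which the puck slipped (no more than about 10 degrees above: 0.19 to 0.47 rad with puck_a on it, 0.39 to 0.72 with puck_b); the button was pressed 4.5 mm or more and is up again (((x of puck_a in the frame of plate_hinge between -0.05 and -0.018 m and y of puck_a in the frame of plate_hinge between -0.03 and 0.03 m and z of puck_a in the frame of plate_hinge between 0.005 and 0.022 m and value of joint plate between 0.19 and 0.47 rad) or (x of puck_b in the frame of plate_hinge between -0.05 and -0.018 m and y of puck_b in the frame of plate_hinge between -0.03 and 0.03 m and z of puck_b in the frame of plate_hinge between 0.005 and 0.022 m and value of joint plate between 0.39 and 0.72 rad)) and value of joint log below 0.0015 m and linear speed of each of puck_a, puck_b below 0.02 m/s and velocity of joint plate between -0.03 and 0.03 rad/s); the robot touches nothing.
It fails at once if the plate is raised more than about 10 degrees beyond the angle at which its puck slips (0.47 rad with puck_a, 0.72 rad with puck_b) ((distance between puck_a and plate_hinge below 0.17 m and value of joint plate above 0.47 rad) or (distance between puck_b and plate_hinge below 0.17 m and value of joint plate above 0.72 rad)).
It fails at once if the robot touches a puck (over 1 N) (contact force between any of the fingers, the arm and puck_a above 1 N or contact force between any of the fingers, the arm and puck_b above 1 N).
It fails at once if the spare puck is shifted more than 20 mm ((not (distance between puck_a and plate_hinge below 0.17 m) and distance of puck_a from where it was at the start of the episode above 0.02 m) or (not (distance between puck_b and plate_hinge below 0.17 m) and distance of puck_b from where it was at the start of the episode above 0.02 m)).
It also fails if it takes over 64 s, if anything falls off the work surface, if the arm or the gripper's body presses on something with over 40 N, if the wrist force passes 120 N, or if a joint passes its speed limit or range.

## Working session

There is one attempt and no reset: what is moved stays moved. The work goes in short steps, Python scripts to look and compute and a tool call to move; the robot and the scene stay as the last step left them, time stands still between calls to the robot, and variables do not carry over. Pictures are saved under pics/ and viewed, at most 10 in all, crops included, and the job is handed in when it is done.

Besides the shell and the picture viewer there is one more tool, called after "Emit:" as name([rows], argument=value, ...), one row to a line, values as JSON. arm_command: Moves the arm, as the interface text tells. Its arguments: {"type":"object","properties":{"targets":{"type":"array","items":{"type":"array","items":{"type":"number"}}}},"required":["targets"]}

```bash
mkdir -p pics; ls
cat > h.py <<'E'
import numpy as np, cv2
from cell import env
from scipy.spatial.transform import Rotation as R
def shot(n,f):
    s=env.state(); c=env.read_camera(n); cv2.imwrite('pics/'+f,c['frame'][:,:,::-1])
    if n=='wrist':
        T=np.eye(4); T[:3,:3]=R.from_euler('xyz',s['tcp_rot']).as_matrix(); T[:3,3]=s['eef_pos']
        c['T']=T@np.array(c['hand_eye'])
    else: c['T']=np.array(c['world_from_camera'])
    return c
def K(c):
    f=210/np.tan(np.radians(c['vertical_fov'])/2); return f
def px2w(c,u,v,z):
    f=K(c); d=np.array([(u-c['cx'])/f,(v-c['cy'])/f]); p=d.copy()
    for _ in range(30): p=d/(1+c['k1']*(p@p))
    r=c['T'][:3,:3]@np.array([p[0],p[1],1]); o=c['T'][:3,3]
    return o+r*(z-o[2])/r[2]
def w2px(c,P):
    q=np.linalg.inv(c['T'])@np.append(P,1); p=q[:2]/q[2]; p=p*(1+c['k1']*(p@p)); return p*K(c)+[c['cx'],c['cy']]
E
python3 - <<'E'
from h import *
import pickle
print(env.state())
D={}
for n in ('scene','side','wrist'):
    D[n]=shot(n,n+'0.png'); print(n,D[n]['vertical_fov'],D[n]['T'].round(2).tolist())
pickle.dump(D,open('d0.pkl','wb'))
E
```

```text
pics
{'t': 0.0, 'joints': array([-1.05601666e-01,  4.91512162e-01,  1.55941694e+00, -3.63061162e-05,
        1.09166345e+00, -1.05635151e-01]), 'qvel': array([-0.00074065,  0.00057463, -0.0009807 ,  0.00065878, -0.00066111,
       -0.00089057]), 'tau': array([-9.52334158e-04, -6.12640929e+01, -2.58175153e+01,  6.92750537e-02,
        4.83079045e-02, -1.38641695e-05]), 'eef_pos': array([6.24780254e+02, 3.61659623e-02, 2.14102379e+02]), 'tcp_rot': array([-3.14059493e+00, -7.34070781e-05,  1.57084653e+00]), 'ft_force': array([-0.25920872,  0.30442712, -0.14966251]), 'moment': array([ 0.02780547, -0.00598731, -0.06163836]), 'grip_force': 0.0, 'opening': 1.002094216301921}
scene 52.93060215453772 [[0.49, 0.58, -0.65, 1005.34], [0.87, -0.32, 0.37, -239.89], [-0.0, -0.75, -0.66, 590.59], [0.0, 0.0, 0.0, 1.0]]
side 57.32262761865304 [[0.82, -0.42, 0.4, 198.99], [-0.58, -0.6, 0.55, -395.12], [0.01, -0.68, -0.73, 665.59], [0.0, 0.0, 0.0, 1.0]]
wrist 66.37259886159464 [[1.0, 0.0, -0.0, 624.42], [0.0, -0.95, -0.3, 83.1], [-0.0, 0.3, -0.95, 383.98], [0.0, 0.0, 0.0, 1.0]]
```

View pics/scene0.png

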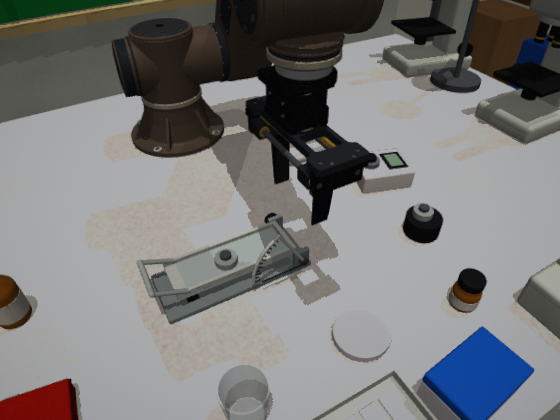

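View pics/side0.png

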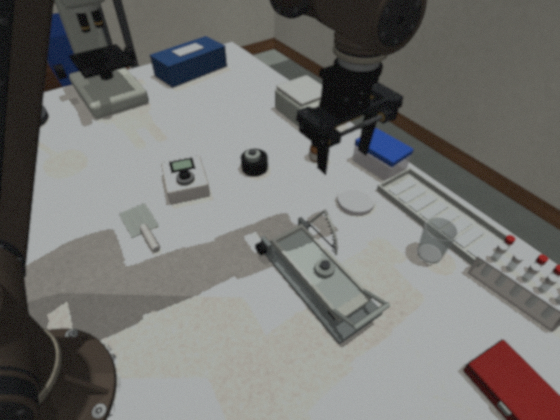

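The scene view shows the tester around (225,265), its bail at the left (~148,280), the plinth at (423,222) and the readout box at (388,172). In the side view the bail is at ~(365,312) and the button at ~(185,177). I'll enlarge both.

Run:
```python
import cv2,numpy as np
a=cv2.imread('pics/scene0.png')[200:330,125:325]; b=cv2.imread('pics/side0.png')[200:350,240:400]
c=cv2.imread('pics/side0.png')[130:230,140:280]
a=cv2.resize(a,(800,520),interpolation=2); 
cv2.imwrite('pics/a.png',a)
b=cv2.resize(b,None,fx=3.5,fy=3.5,interpolation=2); c=cv2.resize(c,None,fx=1.6,fy=1.6,interpolation=2)
o=np.zeros((525,790,3),np.uint8); o[:525,:560]=b; o[:160,560:784]=c; cv2.imwrite('pics/b.png',o)
```

```text
(no output)
```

View pics/a.png

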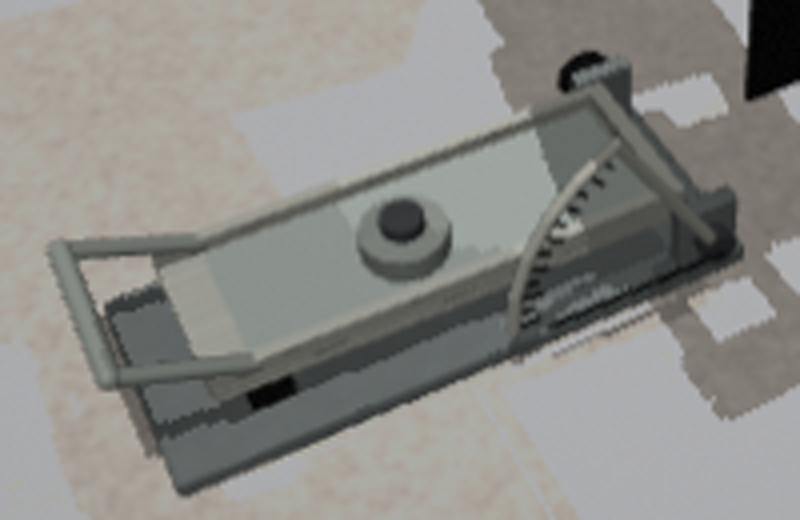

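View pics/b.png

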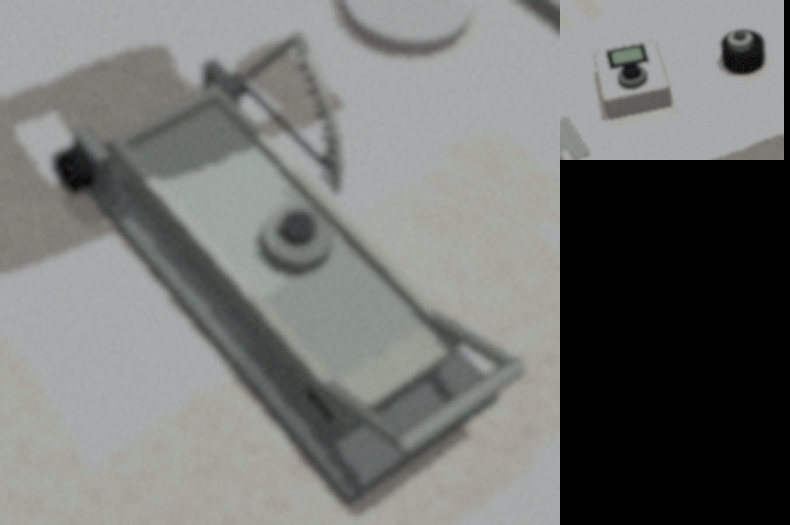

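The crops show the bail bar clearly: in the scene view its ends are at ~(140,261) and (152,295), in the side view at ~(354,327) and (387,305).

Run:
```python
from h import *
import pickle
D=pickle.load(open('d0.pkl','rb'))
S,Q=D['scene'],D['side']
print([px2w(S,*p,68).round(1) for p in ((140,261.2),(151.75,295))])
print([px2w(Q,*p,68).round(1) for p in ((386.6,305.1),(353.7,326.6))])
print('puckboss',px2w(S,225.2,254.5,62),px2w(Q,324.5,264.5,62))
print('btn',px2w(Q,185,173,67),px2w(Q,185,178,67)); print('spare',px2w(S,424,208.5,62),px2w(Q,252.5,153,62))
# hinge-end: plate corners
print('hinge corners S',[px2w(S,*p,48) for p in((125+590/4,200+92/4),(125+675/4,200+195/4))])
print('Q',[px2w(Q,*p,48) for p in((240+215/3.5,200+97/3.5),(240+112/3.5,200+147/3.5))])
```

```text
[array([ 485.7, -218.9,   68. ]), array([ 563.1, -221.7,   68. ])]
[array([ 558.9, -220.8,   68. ]), array([ 483. , -217.9,   68. ])]
puckboss [535.65906289 -87.43259451  62.        ] [528.49230712 -86.53259605  62.        ]
btn [424.0517767 308.8661045  67.       ] [416.13298659 292.33466463  67.        ]
spare [613.54797103 290.48239894  62.        ] [601.68446672 288.97638788  62.        ]
hinge corners S [array([493.33089045,  26.15807797,  48.        ]), array([569.88041402,  27.30495531,  48.        ])]
Q [array([557.71233449,  24.34258083,  48.        ]), array([483.21979789,  27.57938003,  48.        ])]
```

View pics/wrist0.png

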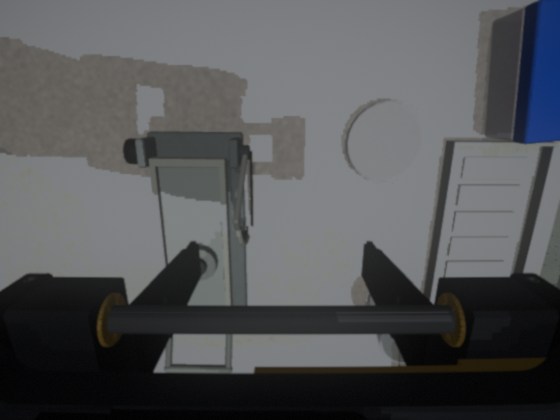

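The plate runs along world y, with the bar at about (523,-220,68) and the hinge at about y=+40. Closing has to be along y, so the tool needs a 91° turn.

Emit:
arm_command([
  [-44, -20, 0, 8.5, 0.42],
  [-88, -40, 10, 17, 0.42],
  [-132, -60, 20, 25.5, 0.42],
  [-176, -80, 30, 34, 0.42],
  [-220, -102, 40, 42.5, 0.42],
])

```text
t: 0.65
eef_pos: [522.1, -221.3, 174.3]
tcp_rot: [3.141, -0.0, 0.823]
ft_force: [0.3, -1.0, 0.6]
opening: 0.633
grip_force: 0.0
```

Emit:
arm_command([
  [0, 0, 0, 8.5, 0.42],
  [0, 0, 0, 17, 0.42],
  [0, 0, 0, 25.5, 0.42],
  [0, 0, 0, 34, 0.42],
  [0, 0, 0, 42.5, 0.42],
])

```text
t: 1.15
eef_pos: [523.0, -219.8, 174.5]
tcp_rot: [-3.141, 0.0, 0.081]
ft_force: [0.5, -0.1, 0.3]
opening: 0.419
grip_force: 0.0
```

Emit:
arm_command([
  [0, 0, 15, 6, 0.42],
  [0, 0, 30, 6, 0.42],
  [0, 0, 40, 6, 0.42],
  [0, 0, 40, 6, 0.42],
  [0, 0, 40, 6, 0.42],
])

```text
t: 1.65
eef_pos: [523.2, -219.9, 134.8]
tcp_rot: [-3.142, 0.0, -0.017]
ft_force: [-0.2, -0.2, -0.4]
opening: 0.42
grip_force: 0.0
```

Run:
```python
from h import *
s=env.state();print(s['t'],s['eef_pos'],np.degrees(s['tcp_rot']),s['opening'])
a=shot('scene','s1.png');b=shot('side','q1.png');w=shot('wrist','w1.png')
i=cv2.imread('pics/s1.png')[150:320,100:320];j=cv2.imread('pics/w1.png')
cv2.imwrite('pics/c1.png',np.hstack([cv2.resize(i,(440,340)),cv2.resize(j,(340,340*420//560)).repeat(1,0) if 0 else cv2.resize(j,(360,340))]))
for n,c in(('s',a),('w',w)):print(n,[w2px(c,p).round(0) for p in((485,-219,68),(561,-221,68))])
```

```text
1.65 [ 523.20670073 -219.86067782  134.84828017] [-1.79996550e+02  1.19045778e-03 -9.85349167e-01] 0.4198755959903053
s [array([140., 261.]), array([152., 294.])]
w [array([279., 265.]), array([280., 173.])]
```

View pics/c1.png

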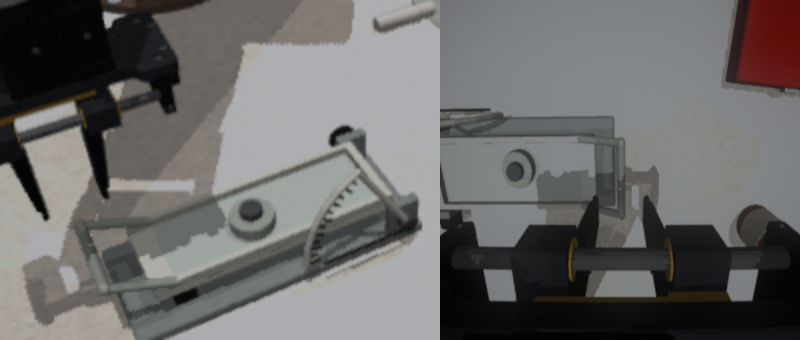

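The bar sits between the fingers (wrist view), within about 2 mm. Descending and gripping.

Emit:
arm_command([
  [0, 0, 25, 0, 0.42],
  [0, 0, 50, 0, 0.42],
  [0, 0, 70, 0, 0.42],
  [0, 0, 82, 0, 0.42],
  [0, 0, 87, 0, 0.42],
])

```text
t: 2.3
eef_pos: [523.0, -219.7, 47.1]
tcp_rot: [-3.141, 0.001, -0.017]
ft_force: [1.2, 0.6, 0.4]
opening: 0.424
grip_force: 0.0
```

Emit:
arm_command([
  [0, 0, 0, 0, 0.25],
  [0, 0, 0, 0, 0.2],
  [0, 0, 0, 0, 0.0],
  [0, 0, 0, 0, 0.0],
  [0, 0, 0, 0, 0.0],
])

```text
t: 2.8
eef_pos: [523.4, -220.5, 48.3]
tcp_rot: [3.14, -0.001, -0.017]
ft_force: [-0.2, -4.5, 2.4]
opening: 0.094
grip_force: 30.0
```

```bash
cat >> h.py <<'E'
def puck(c):
    # boss positions visible: dark blob; track by template around line of sliding positions
    pass
E
python3 - <<'E'
from h import *
s=env.state();print(s['t'],s['eef_pos'],s['opening'],s['grip_force'],s['ft_force'])
import numpy as np
p0=np.array([-219.9,48.]); H=np.array([40,28.])
for a in np.arange(0,.66,.05): print(round(a,2),np.round([ -260*np.cos(a)+40*np.sin(a)+260, 260*np.sin(a)+40*np.cos(a)-40],1))
E
```

```text
2.8 [ 523.38572041 -220.51973844   48.29893215] 0.09388911537591547 29.990111589431763 [-0.23747772 -4.52009046  2.39015046]
0.0 [0. 0.]
0.05 [ 2.3 12.9]
0.1 [ 5.3 25.8]
0.15 [ 8.9 38.4]
0.2 [13.1 50.9]
0.25 [18.  63.1]
0.3 [23.4 75. ]
0.35 [29.5 86.7]
0.4 [36.1 98.1]
0.45 [ 43.3 109.1]
0.5 [ 51.  119.8]
0.55 [ 59.3 130. ]
0.6 [ 68.  139.8]
0.65 [ 77.2 149.2]
```

Gripped (opening 9 mm). Now raising along the arc, slowly.

Emit:
arm_command([
  [0, -0.8, -5, 0, 0],
  [0, -1.8, -10, 0, 0],
  [0, -2.9, -15.5, 0, 0],
  [0, -4, -20.5, 0, 0],
  [0, -5.3, -25.8, 0, 0],
])

```text
t: 3.3
eef_pos: [523.4, -215.4, 73.4]
tcp_rot: [3.14, -0.001, -0.017]
ft_force: [0.9, -7.0, -7.8]
opening: 0.095
grip_force: 30.0
```

Emit:
arm_command([
  [0, -1.4, -5, 0, 0],
  [0, -2.8, -10, 0, 0],
  [0, -4.3, -15, 0, 0],
  [0, -5.9, -20, 0, 0],
  [0, -7, -23, 0, 0],
])

```text
t: 3.8
eef_pos: [523.5, -208.5, 96.7]
tcp_rot: [3.14, -0.001, -0.017]
ft_force: [0.1, -8.8, -7.8]
opening: 0.097
grip_force: 30.0
```

```bash
cat > chk.py <<'E'
import sys
from h import *
s=env.state(); y=s['eef_pos'][1]; z=s['eef_pos'][2]
# angle from bar height (grip at 48.3 <-> level)
from scipy.optimize import brentq
a=brentq(lambda a:260*np.sin(a)+40*np.cos(a)-40-(z-48.3),-.1,1.2)
print('t',round(s['t'],2),'angle',round(a,3),'y err',round(y+220.5-(260-260*np.cos(a)+40*np.sin(a)),1),'F',s['ft_force'].round(1),s['opening'].round(3))
c=shot('scene','chk.png'); g=cv2.cvtColor(c['frame'],cv2.COLOR_RGB2GRAY).astype(float)
# brightness profile down the plate's mid-line at boss-top height: the boss is dark
out=[]
for x in np.arange(-190,-20,4.):
    v=[]
    for w in(-3,0,3):
        P=np.array([524+w,40+x*np.cos(a)+34*np.sin(a),28-x*np.sin(a)+34*np.cos(a)])
        u=w2px(c,P); v.append(cv2.getRectSubPix(g.astype(np.float32),(3,3),tuple(map(float,u))).mean())
    out.append((np.mean(v),x))
v=np.array(out); print('darkest x',v[v[:,0].argsort()[:5],1],v[:,0].round(0).astype(int).tolist())
E
python3 chk.py
```

```text
Traceback (most recent call last):
  File "chk.py", line 7, in <module>
    print('t',round(s['t'],2),'angle',round(a,3),'y err',round(y+220.5-(260-260*np.cos(a)+40*np.sin(a)),1),'F',s['ft_force'].round(1),s['opening'].round(3))
                                                                                                                                      ^^^^^^^^^^^^^^^^^^
AttributeError: 'float' object has no attribute 'round'
```

```bash
sed -i "s/,s\['opening'\].round(3))/)/" chk.py; python3 chk.py
```

```text
t 3.8 angle 0.19 y err -0.3 F [ 0.1 -8.8 -7.8]
darkest x [-190. -174. -182. -186. -162.] [105, 105, 105, 105, 105, 105, 105, 105, 109, 148, 161, 160, 154, 148, 132, 117, 115, 130, 148, 160, 160, 161, 160, 161, 160, 161, 161, 160, 160, 160, 160, 160, 161, 160, 160, 160, 160, 160, 160, 156, 119, 128, 165]
```

View pics/chk.png

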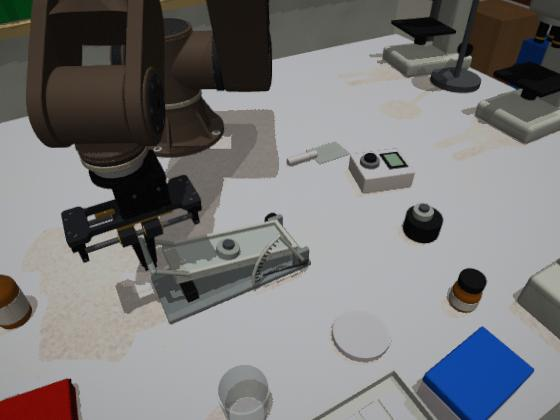

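The plate is at 0.19 rad and the puck hasn't moved (boss at (229,245), x≈-126). The button top is at (370,159). Continuing in steps of ~0.04 rad.

Emit:
arm_command([
  [0, -0.8, -2, 0, 0],
  [0, -1.6, -4, 0, 0],
  [0, -2.4, -6, 0, 0],
  [0, -3.2, -8, 0, 0],
  [0, -3.9, -9.8, 0, 0],
])

```text
t: 4.35
eef_pos: [523.5, -205.0, 106.4]
tcp_rot: [3.139, -0.001, -0.017]
ft_force: [0.6, -9.9, -7.6]
opening: 0.099
grip_force: 30.0
```

```bash
sed -i 's/arange(-190,/arange(-150,/' chk.py; python3 chk.py
python3 - <<'E'
from h import *
c=shot('scene','s2.png'); print('btn',px2w(c,370,159,67),'boxcorners',[px2w(c,*p,45) for p in((349,163),(366,177),(413,170),(396,150))])
E
```

```text
t 4.35 angle 0.229 y err -0.4 F [ 0.6 -9.9 -7.6]
darkest x [ -30. -130. -126. -122. -134.] [158, 157, 152, 146, 131, 117, 118, 131, 149, 157, 158, 158, 158, 157, 157, 158, 157, 158, 157, 157, 158, 157, 157, 158, 157, 158, 157, 156, 156, 141, 112, 141, 161]
btn [436.80039416 298.36722912  67.        ] boxcorners [array([402.3133413 , 269.84844616,  45.        ]), array([462.48969325, 270.88981835,  45.        ]), array([492.99606453, 377.71716574,  45.        ]), array([413.41329944, 397.79358123,  45.        ])]
```

Emit:
arm_command([
  [0, -0.8, -2, 0, 0],
  [0, -1.7, -4, 0, 0],
  [0, -2.5, -6, 0, 0],
  [0, -3.4, -8, 0, 0],
  [0, -4.2, -9.8, 0, 0],
])

```text
t: 4.95
eef_pos: [523.6, -200.9, 116.2]
tcp_rot: [3.139, -0.001, -0.017]
ft_force: [-1.0, -12.3, -5.1]
opening: 0.098
grip_force: 30.0
```

```bash
python3 chk.py
```

```text
t 4.95 angle 0.27 y err -0.5 F [ -1.  -12.3  -5.1]
darkest x [-126.  -30. -130.  -34. -122.] [152, 154, 149, 143, 133, 119, 115, 132, 149, 153, 155, 154, 153, 155, 154, 153, 154, 154, 153, 155, 155, 153, 153, 154, 153, 153, 153, 153, 150, 126, 117, 152, 159]
```

Emit:
arm_command([
  [0, -0.8, -2, 0, 0],
  [0, -1.7, -4, 0, 0],
  [0, -2.6, -6, 0, 0],
  [0, -3.4, -7.8, 0, 0],
  [0, -4.1, -9.6, 0, 0],
])

```text
t: 5.5
eef_pos: [523.6, -196.6, 125.7]
tcp_rot: [3.14, -0.001, -0.017]
ft_force: [0.8, -8.2, -5.9]
opening: 0.099
grip_force: 30.0
```

```bash
python3 chk.py
```

```text
t 5.5 angle 0.31 y err -0.7 F [ 0.8 -8.2 -5.9]
darkest x [-126. -130.  -34.  -30. -134.] [137, 146, 142, 140, 128, 115, 114, 129, 142, 147, 148, 149, 148, 148, 148, 149, 148, 147, 147, 147, 148, 147, 147, 147, 148, 147, 147, 147, 140, 118, 127, 157, 156]
```

Emit:
arm_command([
  [0, -1, -2, 0, 0],
  [0, -1.9, -4, 0, 0],
  [0, -2.8, -5.8, 0, 0],
  [0, -3.8, -7.6, 0, 0],
  [0, -4.6, -9.3, 0, 0],
])

```text
t: 6.05
eef_pos: [523.6, -191.9, 135.0]
tcp_rot: [3.14, -0.0, -0.017]
ft_force: [-0.4, -7.9, -6.6]
opening: 0.1
grip_force: 30.0
```

```bash
python3 chk.py
```

```text
t 6.05 angle 0.35 y err -0.8 F [-0.4 -7.9 -6.6]
darkest x [-126. -150. -130.  -34. -122.] [112, 136, 137, 133, 123, 113, 111, 123, 137, 141, 141, 140, 139, 141, 141, 141, 141, 140, 139, 141, 141, 141, 141, 140, 139, 139, 141, 141, 128, 115, 136, 155, 161]
```

Emit:
arm_command([
  [0, -1, -1.9, 0, 0],
  [0, -2, -3.7, 0, 0],
  [0, -3, -5.5, 0, 0],
  [0, -4, -7.3, 0, 0],
  [0, -5, -9, 0, 0],
])

```text
t: 6.6
eef_pos: [523.7, -186.9, 144.0]
tcp_rot: [3.14, -0.0, -0.017]
ft_force: [0.2, -8.9, -6.1]
opening: 0.1
grip_force: 30.0
```

```bash
python3 chk.py
```

```text
t 6.6 angle 0.389 y err -1.0 F [ 0.2 -8.9 -6.1]
darkest x [-150. -126. -130. -122. -134.] [102, 123, 126, 124, 116, 105, 103, 115, 128, 133, 133, 134, 132, 131, 131, 130, 130, 130, 130, 131, 133, 132, 133, 133, 132, 131, 131, 129, 119, 122, 146, 153, 164]
```

Emit:
arm_command([
  [0, -1, -1.8, 0, 0],
  [0, -2.1, -3.6, 0, 0],
  [0, -3.1, -5.4, 0, 0],
  [0, -4.2, -7.1, 0, 0],
  [0, -5.2, -8.8, 0, 0],
])

```text
t: 7.15
eef_pos: [523.7, -181.6, 152.7]
tcp_rot: [3.14, -0.0, -0.017]
ft_force: [0.0, -7.3, -6.3]
opening: 0.098
grip_force: 30.0
```

```bash
python3 chk.py
```

```text
t 7.15 angle 0.429 y err -1.2 F [ 0.  -7.3 -6.3]
darkest x [-150. -130. -126. -134. -122.] [90, 106, 115, 115, 106, 95, 95, 106, 116, 119, 118, 118, 118, 118, 120, 120, 120, 120, 120, 120, 120, 120, 121, 122, 121, 121, 121, 119, 117, 131, 147, 155, 170]
```

Emit:
arm_command([
  [0, -1.1, -1.7, 0, 0],
  [0, -2.2, -3.4, 0, 0],
  [0, -3.3, -5.1, 0, 0],
  [0, -4.4, -6.8, 0, 0],
  [0, -5.5, -8.4, 0, 0],
])

```text
t: 7.7
eef_pos: [523.8, -176.0, 161.1]
tcp_rot: [3.14, -0.0, -0.017]
ft_force: [0.2, -8.3, -5.6]
opening: 0.097
grip_force: 30.0
```

```bash
python3 chk.py
```

```text
t 7.7 angle 0.467 y err -1.4 F [ 0.2 -8.3 -5.6]
darkest x [-150. -130. -126. -146. -134.] [83, 91, 101, 102, 95, 87, 88, 98, 107, 110, 111, 111, 109, 108, 108, 107, 106, 108, 110, 111, 110, 110, 112, 113, 111, 110, 111, 113, 121, 138, 146, 158, 172]
```

Emit:
arm_command([
  [0, -1.1, -1.6, 0, 0],
  [0, -2.2, -3.2, 0, 0],
  [0, -3.3, -4.8, 0, 0],
  [0, -4.4, -6.4, 0, 0],
  [0, -5.5, -8, 0, 0],
])

```text
t: 8.25
eef_pos: [523.9, -170.4, 169.1]
tcp_rot: [3.14, -0.0, -0.017]
ft_force: [0.7, -6.9, -7.4]
opening: 0.094
grip_force: 30.0
```

```bash
python3 chk.py
```

```text
t 8.25 angle 0.505 y err -1.7 F [ 0.7 -6.9 -7.4]
darkest x [-150. -146. -126. -122. -130.] [80, 81, 88, 95, 95, 87, 83, 85, 92, 99, 101, 101, 102, 101, 101, 101, 100, 101, 101, 101, 103, 103, 102, 102, 102, 102, 106, 116, 129, 139, 148, 164, 172]
```

Emit:
arm_command([
  [0, -0.9, -1.2, 0, 0],
  [0, -1.8, -2.4, 0, 0],
  [0, -2.7, -3.6, 0, 0],
  [0, -3.5, -4.8, 0, 0],
  [0, -3.5, -4.8, 0, 0],
])

```text
t: 8.8
eef_pos: [523.9, -166.7, 174.0]
tcp_rot: [3.14, -0.0, -0.017]
ft_force: [0.3, -4.7, -4.2]
opening: 0.096
grip_force: 30.0
```

```bash
python3 chk.py
```

```text
t 8.8 angle 0.529 y err -1.9 F [ 0.3 -4.7 -4.2]
darkest x [-146. -150. -142. -138.  -54.] [80, 80, 84, 95, 98, 98, 97, 97, 97, 97, 98, 99, 96, 97, 99, 99, 99, 97, 97, 98, 98, 99, 100, 98, 96, 96, 99, 105, 116, 125, 142, 163, 170]
```

The boss has left x=-126. Checking where it went.

Run:
```python
from h import *
shot('scene','s3.png');shot('side','q3.png')
a=cv2.imread('pics/s3.png')[170:330,115:325];b=cv2.imread('pics/q3.png')[190:350,230:400]
cv2.imwrite('pics/c3.png',np.hstack([cv2.resize(a,(400,305)),cv2.resize(b,(324,305))]))
```

```text
(no output)
```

View pics/c3.png

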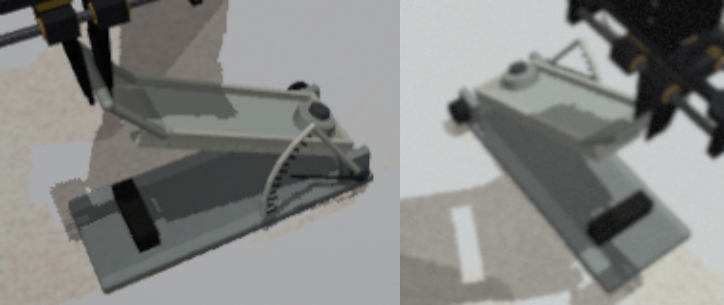

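The puck is against the stop at about 0.53 rad. Opening, backing straight up, then moving over toward the button.

Emit:
arm_command([
  [0, 0, 0, 0, 0.2],
  [0, 0, 0, 0, 0.35],
  [0, 0, 0, 0, 0.35],
  [0, 0, 0, 0, 0.35],
  [0, 0, 0, 0, 0.35],
])

```text
t: 9.45
eef_pos: [524.1, -165.9, 174.1]
tcp_rot: [-3.142, -0.0, -0.017]
ft_force: [1.1, 0.1, -0.2]
opening: 0.345
grip_force: 0.0
```

Emit:
arm_command([
  [0, 0, -15, 0, 0.35],
  [0, 0, -40, 0, 0.35],
  [0, 0, -70, 0, 0.35],
  [0, 0, -100, 0, 0.35],
  [0, 0, -110, 0, 0.2],
])

```text
t: 9.95
eef_pos: [524.7, -166.2, 286.7]
tcp_rot: [3.14, -0.004, -0.017]
ft_force: [0.5, 0.3, -0.2]
opening: 0.31
grip_force: 0.0
```

Emit:
arm_command([
  [-10, -45, 0, 0, 0],
  [-20, -90, 0, 0, 0],
  [-30, -135, 0, 0, 0],
  [-40, -180, 0, 0, 0],
  [-50, -225, 0, 0, 0],
])

```text
t: 10.45
eef_pos: [477.0, 61.4, 283.3]
tcp_rot: [-3.142, 0.001, -0.018]
ft_force: [0.4, 0.3, -0.3]
opening: 0.004
grip_force: 0.0
```

Emit:
arm_command([
  [-10, -45, 15, 0, 0],
  [-20, -90, 30, 0, 0],
  [-30, -135, 50, 0, 0],
  [-40, -180, 70, 0, 0],
  [-47, -220, 85, 0, 0],
])

```text
t: 10.95
eef_pos: [433.4, 282.4, 197.2]
tcp_rot: [3.141, 0.001, -0.017]
ft_force: [0.9, -0.8, -0.4]
opening: 0.005
grip_force: 0.0
```

Run:
```python
from h import *
s=env.state();print(s['t'],s['eef_pos'],s['tcp_rot'],s['ft_force'])
w=shot('wrist','w4.png'); a=shot('scene','s4.png')
print('expected btn px',w2px(w,np.array([427,297,67.])))
i=cv2.imread('pics/w4.png');j=cv2.imread('pics/s4.png')[90:330,110:460]
cv2.imwrite('pics/c4.png',np.vstack([cv2.resize(i,(440,330)),cv2.resize(j,(440,270))]))
```

```text
10.95 [433.37852328 282.37430839 197.18081877] [ 3.14091101e+00  1.36912304e-03 -1.69486213e-02] [ 0.94583742 -0.84838678 -0.40853705]
expected btn px [264.54877158 205.27163141]
```

View pics/c4.png

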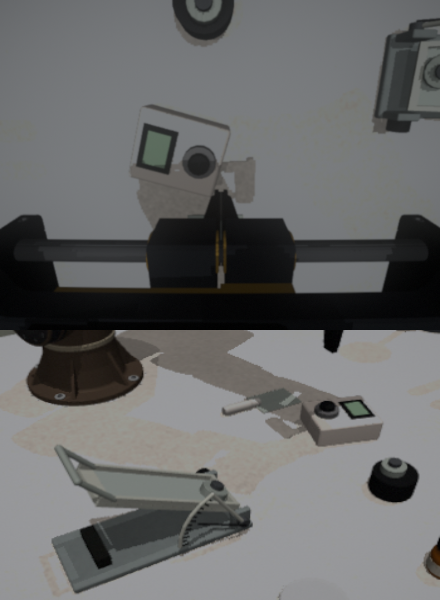

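The plate stays up with the puck at the stop. The wrist view shows the button at ~(254,203).

Run:
```python
from h import *
s=env.state();w=shot('wrist','w5.png');g=cv2.cvtColor(cv2.imread('pics/w5.png'),6)[180:228,230:280]
m=(g<60).astype(np.uint8);n,l,st,ce=cv2.connectedComponentsWithStats(m)
for k in range(1,n):
    if st[k,4]>50: print(st[k],ce[k]+[230,180])
b=px2w(w,254,202.5,67);print(b,'shift world',b-s['eef_pos'])
```

```text
[  4  14  42  32 924] [254.43831169 209.97943723]
[429.27407449 308.38294106  67.        ] shift world [  -3.48589572   24.62894756 -129.21528124]
```

Run:
```python
from h import *
w=shot('wrist','w6.png');print(px2w(w,254.4,210,47), w2px(w,px2w(w,254.4,210,47)+[0,0,20]))
i=cv2.imread('pics/w6.png')[180:230,225:285]; cv2.imwrite('pics/c6.png',cv2.convertScaleAbs(cv2.resize(i,(480,400),interpolation=2),alpha=1.8))
```

```text
[415.87066955 308.4764182   47.        ] [252.85418134 216.16147203]
```

View pics/c6.png

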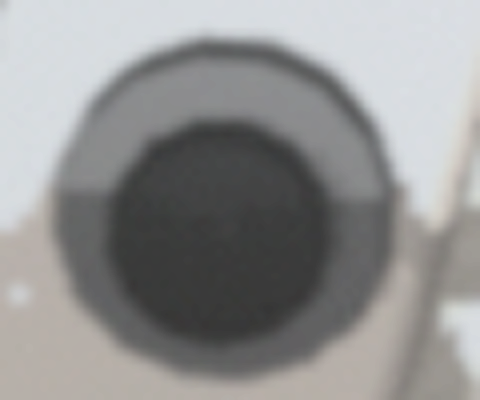

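The enlarged crop puts the button top at (252.4, 209.0) in the full picture.

Run:
```python
from h import *
s=env.state();w=shot('wrist','w7.png');b=px2w(w,252.4,209,67);d=b-s['eef_pos'];print(s['t'],s['eef_pos'],b,d,'tool',R.from_euler('xyz',s['tcp_rot']).inv().apply(d))
```

```text
11.15 [434.12881562 280.99983712 197.98901002] [423.82610258 307.66297598  67.        ] [ -10.30271304   26.66313886 -130.98901002] tool [-10.50768679 -26.63114533 130.97923588]
```

Run:
```python
from h import *
for n,(u,v) in(('scene',(370,159)),('side',(185,177)),('wrist',(252,209))):
    c=shot(n,'z.png');g=cv2.cvtColor(c['frame'],cv2.COLOR_RGB2GRAY)
    x0,y0=u-18,v-14; q=g[y0:y0+28,x0:x0+36]
    for th in(40,50,60,75):
        k,l,st,ce=cv2.connectedComponentsWithStats((q<th).astype(np.uint8))
        for i in range(1,k):
            if st[i,4]>15: p=ce[i]+[x0,y0]; print(n,th,st[i].tolist(),p.round(1),px2w(c,*p,67).round(1))
    print(n,'pred of (424,307.5)',w2px(c,np.array([424,307.5,67])).round(1))
    if n!='wrist': print(q[::2,::2])
```

```text
scene 40 [11, 8, 14, 10, 104] [369.8 157.6] [432.3 301.3  67. ]
scene 40 [28, 8, 8, 13, 39] [384.1 157.7] [448.  328.6  67. ]
scene 50 [8, 8, 19, 15, 166] [368.9 159.8] [438.  294.3  67. ]
scene 50 [28, 8, 8, 13, 42] [384.2 157.5] [447.5 329.2  67. ]
scene 60 [8, 8, 19, 15, 186] [368.7 159.9] [438.1 293.6  67. ]
scene 60 [27, 8, 9, 13, 46] [383.9 157.3] [446.5 329.2  67. ]
scene 60 [0, 19, 4, 9, 22] [353.2 169.1] [449.  243.8  67. ]
scene 75 [8, 8, 19, 16, 222] [368.8 160.5] [440.  292.6  67. ]
scene 75 [27, 8, 9, 14, 55] [384.  157.6] [447.6 328.7  67. ]
scene 75 [0, 14, 8, 14, 61] [354.2 167.5] [445.6 249.1  67. ]
scene pred of (424,307.5) [369.6 155. ]
[[107 106 106 106 108 107 107 145 153 152 152 152 152 152 152 152 151 153]
 [107 107 106 106 111 110 110 106 106 123 146 152 152 153 153 152 153 152]
 [105 106 107 106 106 107 110 107 108 108 108 108 123 145 148 147 138 119]
 [105 105 105 106 106 103 104 105 109  95  98 106 114 108 109 109 109 108]
 [106 105  92 104 110 112 107  88   8   8  28  83 109 106  91  68  45  23]
 [105 109 109 109 109  97  53   5   8  10  11   8  75 103  18
[... 1604 characters left out ...]
 48  69  80  81 147 163 164 165]
 [122 123 126 123 118  74  57  60  59  60  57  55  63 111 158 162 164 162]
 [121 122 123 123 122 102  70  53  55  47  50  69 120 151 163 162 162 162]
 [122 122 123 124 121 120 105  92  85  80  93 112 151 158 159 152 148 139]
 [118 121 122 125 125 125 122 123 119 118 117 129 135 132 119 110 106  95]
 [116 123 123 124 123 121 119 111 109 105 100 100  99  97  92  92  91  90]]
wrist 40 [3, 3, 27, 25, 552] [250.2 210.4] [423.5 308.9  67. ]
wrist 50 [2, 2, 30, 26, 631] [250.3 210.2] [423.7 308.7  67. ]
wrist 60 [0, 1, 36, 27, 782] [251.2 210.7] [423.1 307.9  67. ]
wrist 75 [0, 0, 36, 28, 874] [251.7 209.8] [424.  307.4  67. ]
wrist pred of (424,307.5) [251.6 209.8]
```

The three cameras agree on about (424,306). Moving over the button and then pressing it gently.

Emit:
arm_command([
  [-6, -15, 30, 0, 0],
  [-10, -25, 65, 0, 0],
  [-10, -25, 100, 0, 0],
  [-10, -25, 118, 0, 0],
  [-10, -25, 122, 0, 0],
])

```text
t: 11.85
eef_pos: [425.1, 304.6, 75.5]
tcp_rot: [3.14, 0.002, -0.019]
ft_force: [0.3, 0.8, -0.1]
opening: 0.003
grip_force: 0.0
```

Emit:
arm_command([
  [0, 0, 3, 0, 0],
  [0, 0, 6, 0, 0],
  [0, 0, 8, 0, 0],
  [0, 0, 10, 0, 0],
  [0, 0, 12, 0, 0],
])

```text
t: 12.35
eef_pos: [425.6, 305.9, 65.4]
tcp_rot: [-3.141, -0.001, -0.017]
ft_force: [-0.6, 0.4, 2.4]
opening: 0.003
grip_force: 1.2
```

Emit:
arm_command([
  [0, 0, 1.5, 0, 0],
  [0, 0, 3, 0, 0],
  [0, 0, 4, 0, 0],
  [0, 0, 4.5, 0, 0],
  [0, 0, 4.5, 0, 0],
])

```text
t: 12.85
eef_pos: [425.6, 305.9, 61.2]
tcp_rot: [-3.141, -0.001, -0.017]
ft_force: [0.5, -2.4, 12.2]
opening: 0.002
grip_force: 5.9
```

12 N against a 5 N spring means the button is bottomed out. Retracting.

Emit:
arm_command([
  [0, 0, -5, 0, 0],
  [0, 0, -20, 0, 0],
  [0, 0, -45, 0, 0],
  [0, 0, -70, 0, 0],
  [0, 0, -80, 0, 0],
])

```text
t: 13.35
eef_pos: [425.5, 306.1, 142.1]
tcp_rot: [-3.141, -0.002, -0.017]
ft_force: [0.4, -0.2, -0.2]
opening: 0.003
grip_force: 0.0
```

Emit:
arm_command([
  [0, 0, 0, 0, 0],
  [0, 0, 0, 0, 0],
  [0, 0, 0, 0, 0],
  [0, 0, 0, 0, 0],
  [0, 0, 0, 0, 0],
])

```text
t: 13.85
eef_pos: [425.1, 305.7, 139.8]
tcp_rot: [3.141, 0.001, -0.017]
ft_force: [0.6, 0.5, -0.2]
opening: 0.006
grip_force: 0.0
```

Run:
```python
from h import *
s=env.state();print(s['t'],s['eef_pos'],s['ft_force'])
o=cv2.imread('pics/s4.png').astype(int);shot('scene','s8.png');n=cv2.imread('pics/s8.png').astype(int)
print('plate change',abs(o-n)[200:325,130:315].mean(),'spare',abs(o-n)[200:245,400:446].mean())
print(env.job_done())
```

```text
13.85 [425.08881543 305.6828787  139.80937737] [ 0.57758333  0.45386743 -0.15330215]
plate change 3.52996036036036 spare 2.747826086956522
the job is handed in; nothing more can be done
None
```

The puck let go between about 0.50 and 0.53 rad and slid to the stop; I left the plate standing at about 0.53 rad, pressed the button fully down and released it, left the spare puck untouched, and handed the job in at 13.9 s (no verdict was returned).

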